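# Clamp the tube cassette on the shaker

## Robot

A 6-joint arm with a two-finger parallel gripper is mounted at the origin on the work surface. World frame = base frame: x ahead of the robot, y to its left, z up, the work surface at z = 0. Lengths are in mm, angles in rad, forces in N, time in s.
With the tool pointing down it reaches from about 275 to 750 mm from the base axis. Payload 10.2 kg.
Tool frame: the origin (TCP) lies midway between the tips of the shut fingers; the grasp point (between the pads) lies 19 mm behind it; z points along the fingers, y is the direction in which the jaws open and shut (so a half turn about z gives the same grasp; the last joint's range is limited). The gripper opens to 85 mm and grips with 20 to 120 N. Pads are 22 mm wide; open, the fingers measure 114 mm over their backs; the gripper's body (76 mm by 85 mm) begins 54 mm behind the grasp point. The pads swing forward as they close: fully open they stand 13 mm farther back than shut.
Start: joints at [-1.513, 0.313, 1.498, -0, 1.331, -0.223], TCP at [145.477, -504.448, 231.294] pointing down, gripper open.
Joint ranges: [-2.94, 2.94], [-0.97, 2.17], [0.19, 2.56], [-1.23, 4.37], [0.02, 3.11], [-2.88, 2.88]. Speed limits (rad/s): [2.39, 2.39, 3.01, 3.14, 3.14, 3.14].

## Interface

Orientations are given as a unit quaternion [w, x, y, z].
In Python, from rig import sense, optics, ctrl gives the robot as it stands.
- The arm moves only by the tool play_rows, never from a script. Its argument "plan" is a list of rows, each a list of 7 numbers: the shift along the world's x, y, z in mm, then the turn, a rotation vector about the world's x, y, z in rad, then the opening, from -1 (shut) to 1 (fully open), so that 0 is half open. A call has 1 to 5 rows; each row shifts and turns the pose as measured when the row begins; what a row does not reach is not made up. A row lasts 1/12 s, in which the tool goes at most 41.7 mm and 7.16 degrees, less where a joint would pass 70% of its speed; a pose out of reach is approached as far as the arm can. A call is refused whole if a number of a shift passes 41.7 or a number of a turn 0.125, either way. A call with a gripper value outside its range is refused whole. The fingers move at their own pace and stop on an object; "grip_force" is the grip in N (left out, the last holds). Time passes only in rows, so rows that do not move let the fingers close. It gives the time, the measured TCP pose, the force and the opening at its end, in the units of the state.
- sense(): the state, without advancing time (a new reading comes with each control period).
- optics.capture(name): name is "side" or "top" or "wrist"; returns a dict with "img" (480x640x3 uint8, blue, green, red), "fx", "fy", "cx", "cy" (pixels), "world_to_cam" (4x4, takes a point from world to camera coordinates). Camera axes: x right, y up, looking along -z (the intrinsics and any distortion apply to the point x, -y, -z); pixel columns grow to the right and rows downward; lengths in mm; the calibration is good to about 2 mm. The wrist camera is an equidistant fisheye: a pixel r from the principal point sees the ray r / f radians off the axis. A picture is of the moment at which its call begins. There is no depth.
- ctrl.finish_job(): hands the job in, once; it reports no verdict.
The state is a dict: "time_s": time; "joints": joint angles; "dq": joint speeds; "tau": joint torques, N m; "eef_pos": TCP position; "ee_rot": TCP orientation; "force": force on the tool from outside, world axes, zero at the start; "wrist_torque": the same for the moment, N m; "grip_width": opening from 0.0 (shut) to 1.0 (fully open).
Only numpy, scipy, OpenCV 4.12 (cv2) and the standard library are available. Lean on these libraries where they do the work, as an engineer would, in place of code of your own. Each camera call takes 0.05 s, during which the arm holds its last target. There are 200 camera calls.

## Task

Clamp the tube cassette where it stands on the shaker's tray: press the bar clamp's sliding jaw down by its press bar until the pad meets the cassette and the arm tilts and binds on the bar, gently, before the handle is turned. Then screw the handle clockwise, about half a turn in all, so that the cassette is held firmly without being crushed, and let go. Do not push the cassette or its neighbours about.

Things in the scene. Friction and masses are not known exactly. Their poses are not given: they have to be found in the camera images.
- press (a point): centre of the top face of the press bar: a smooth steel cross bar, 46 (shaker's x) by 22 by 10 mm thick, bridging the top of the upright clamp bar (which ends 205 mm above the table) on two straps from the sliding jaw. Press straight down here with shut fingers; the jaw follows, and at the bind this point is still above the upright bar's top.
- handle_grip (a point): point on the axis of the screw handle: upright, round, ribbed, black, barrel-shaped, 33 mm across at this point, 72 mm long, on the far end of the jaw's arm above the pad, 110 mm from the upright bar. The point lies 46 mm above the handle's lower end, 26 mm below its top, and goes up and down with the jaw. z runs up along the axis.
- handle (a joint): angle of the screw handle, rad, 0 at the start, growing clockwise seen from above, to 6.2 at most; friction 0.06 N m, it stays where left and does not rise or sink in the arm. Each rad drives the pad down 1.4 mm and adds about 4 N on the cassette once the jaw is bound; about 3 rad in all is right (2.2 to 3.6).
- jaw (a joint): height of the sliding jaw on the bar, m, 0 at the lowest, 0.032 to 0.05 at the start; where it binds depends on the height of the cassette. It slides down against about 3 N and stays where it is left; the pad starts 14 to 41 mm above the cassette's top.
- tilt (a joint): tilt of the jaw's arm on the bar, rad: 0 when square and free to slide. When the pad meets the cassette the arm's far end lifts, and past about 0.04 rad, with the jaw 4 to 7 mm lower than at first touch, the collar grips the bar and the resistance climbs sharply. 10 to 18 N of push binds it well; over 28 N is too hard.
- pad_face (a point): centre of the lower face of the round rubber pad (28 mm across) at the lower end of the spindle, under the handle
- pad: the same rubber pad as a body, its origin at the centre of its lower face. It is sprung, about 8 N per mm.
- cassette: the work: a white tube cassette 90 (x) by 120 (y) by 55 mm tall with three rows of four short tubes under a flat cover plate, about 0.45 kg, loose, standing under the pad on an adapter plate on the shaker's tray; the origin is the centre of its underside (39 to 48 mm above the table, as the plates differ)
- cassette_top (a point): centre of the cassette's flat top, 55 mm above its underside
- shaker: the tube shaker, a low white machine fixed to the table, 200 (x) by 270 (y) mm, tray at 36 mm height; the origin is the centre of its underside. The upright clamp bar (10 by 12 mm) stands at y = +85 mm in its frame, the arm points to its -y, with pad and handle at y = -25 mm.
- rack_a: bystander: white rack of 2 by 6 white-capped tubes, 52 by 140 by 85 mm, origin under its centre, beside the shaker
- rack_b: bystander: white rack of 3 by 4 red-capped tubes, 74 by 96 by 85 mm, origin under its centre, beyond the shaker
- flask: bystander: closed bottle 56 mm across and 130 mm tall, origin under its centre, on the other side of the shaker
There are look-alikes about, which are no part of the job. What is shaped like the cassette but orange or purple is not meant.

How it is judged:
By the outcome, as a careful person would: the job done as asked, in the order asked, and still so for the second after the job is handed in, with the robot touching nothing.
It also fails if it takes over 58 s, if anything falls off the work surface, if the arm or the gripper's body presses on something with over 40 N, if the wrist force passes 120 N, or if a joint passes its speed limit or range.

## Working session

There is one attempt and no reset: what is moved stays moved. The work goes in short steps, Python scripts to look and compute and a tool call to move; the robot and the scene stay as the last step left them, time stands still between calls to the robot, and variables do not carry over. Pictures are saved under pics/ and viewed, about 8 in all and at most 12, crops included, and the job is handed in when it is done.

Besides the shell and the picture viewer there is one more tool, called after "Request:" by a JSON object that holds its "fn" and its "kwargs". play_rows: Moves the arm, as the interface text tells. Its arguments: {"type":"object","properties":{"plan":{"type":"array"},"grip_force":{"type":"number"}},"required":["plan"]}

```bash
mkdir -p pics; ls
cat > h.py <<'E'
import numpy as np, cv2
from rig import sense, optics, ctrl
def cap(n,f=None):
    c=optics.capture(n)
    if f: cv2.imwrite(f,c["img"])
    return c
def proj(c,P):
    P=np.atleast_2d(P); q=(np.c_[P,np.ones(len(P))]@np.array(c["world_to_cam"]).T)[:,:3]
    return np.c_[c["cx"]+c["fx"]*q[:,0]/-q[:,2], c["cy"]+c["fy"]*-q[:,1]/-q[:,2]]
def ray(c,u,v):
    W=np.linalg.inv(np.array(c["world_to_cam"])); d=np.array([(u-c["cx"])/c["fx"],-(v-c["cy"])/c["fy"],-1])
    return W[:3,3], W[:3,:3]@d
def onz(c,u,v,z):
    o,d=ray(c,u,v); return o+d*(z-o[2])/d[2]
def tri(c1,p1,c2,p2):
    o1,d1=ray(c1,*p1);o2,d2=ray(c2,*p2)
    t=np.linalg.lstsq(np.c_[d1,-d2],o2-o1,rcond=None)[0]
    a=o1+d1*t[0];b=o2+d2*t[1]; return (a+b)/2, np.linalg.norm(a-b)
E
python3 - <<'E'
from h import *
a=cap("side","pics/side0.png");b=cap("top","pics/top0.png")
for c in (a,b): print({k:(np.round(v,3).tolist() if k!='img' else 0) for k,v in c.items()})
print(sense())
E
```

```text
pics
{'img': 0, 'fx': 478.269, 'fy': 478.269, 'cx': 324.745, 'cy': 240.111, 'world_to_cam': [[-0.991, -0.132, -0.001, 534.559], [0.086, -0.651, 0.754, -150.479], [-0.101, 0.747, 0.657, -1183.883], [0.0, 0.0, 0.0, 1.0]]}
{'img': 0, 'fx': 489.93, 'fy': 489.93, 'cx': 314.189, 'cy': 236.914, 'world_to_cam': [[0.002, -1.0, 0.018, 35.497], [0.997, 0.003, 0.082, -536.617], [-0.082, 0.018, 0.996, -1245.433], [0.0, 0.0, 0.0, 1.0]]}
{'time_s': 0.1, 'joints': array([-1.51341558e+00,  3.13391420e-01,  1.49832995e+00, -3.37810864e-07,
        1.33099497e+00, -2.23397976e-01]), 'dq': array([ 2.06448527e-04, -7.26110493e-04, -1.97918202e-03,  3.30178003e-04,
       -4.15945522e-05,  4.05165397e-05]), 'tau': array([ 2.21967945e-03, -4.12905049e+01, -2.60142070e+01, -2.28365907e-04,
        3.03128079e-03, -9.94699064e-06]), 'eef_pos': array([ 145.45607225, -504.22202587,  230.80537614]), 'ee_rot': array([-5.59920561e-04,  9.90161427e-01,  1.39928673e-01,  4.64206608e-05]), 'force': array([ 0.23969768,  0.20588367, -0.15744927]), 'wrist_torque': array([-0.01369301, -0.00054402,  0.01953573]), 'grip_width': 0.999916539720603}
```

View pics/side0.png

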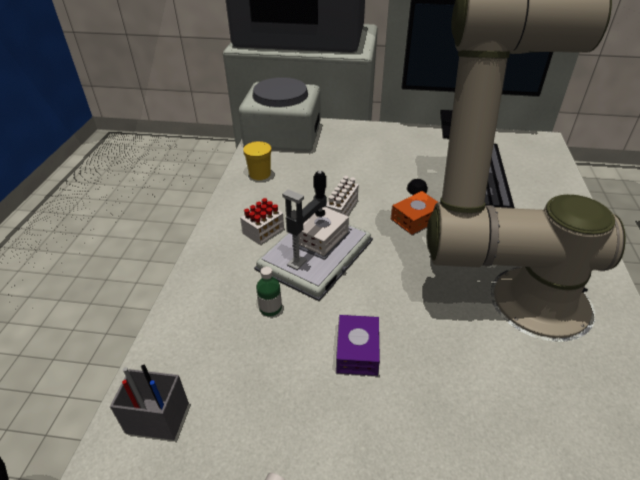

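View pics/top0.png

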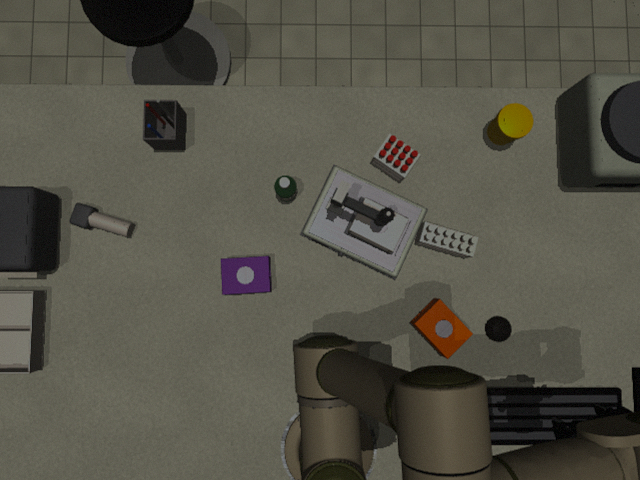

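The side view shows the shaker around (315,250), with the press bar at about (293,196) and the handle at about (320,183). In the top view the bar is near (337,198) and the handle near (388,215). I'll enlarge both next.

Run:
```python
import cv2,numpy as np
a=cv2.imread("pics/side0.png")[150:300,235:385];b=cv2.imread("pics/top0.png")[155:285,295:435]
f=lambda i:cv2.convertScaleAbs(cv2.resize(i,(400,int(i.shape[0]*400/i.shape[1])),interpolation=cv2.INTER_CUBIC),alpha=1.5,beta=15)
a,b=f(a),f(b); h=max(len(a),len(b)); o=np.zeros((h,800,3),np.uint8); o[:len(a),:400]=a;o[:len(b),400:]=b
cv2.imwrite("pics/z0.png",o)
```

```text
(no output)
```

View pics/z0.png

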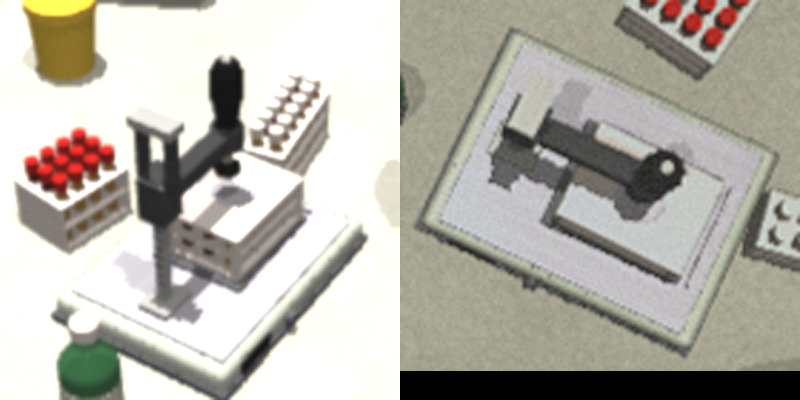

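```bash
cat >> h.py <<'E'
def S(u,v): return (235+u/2.667-.3,150+v/2.667-.3)
def T(u,v): return (295+(u-400)/2.857-.3,155+v/2.857-.3)
E
python3 - <<'E'
from h import *
import pickle
a=cap("side");b=cap("top")
pickle.dump((a,b),open("cams.pkl","wb"))
c=np.array([onz(b,*T(*p),30) for p in [(513,30),(775,155),(690,352),(420,222)]])
print(c.round(0)); 
e=lambda i,j:(np.linalg.norm(c[i]-c[j]).round(),np.degrees(np.arctan2(*(c[i]-c[j])[1::-1])).round(1))
print(e(0,1),e(3,2),e(0,3),e(1,2),c.mean(0).round(1))
print("handle top",tri(a,S(227,60),b,T(670,168)))
for p in [(530,105),(535,95),(528,110),(522,115)]: print("press",p,tri(a,S(155,121),b,T(*p)))
print("side shaker near corner etc", [onz(a,*S(*p),30).round() for p in [(225,385),(365,235),(57,300)]])
E
```

```text
[[ 723.  -15.   30.]
 [ 610. -253.   30.]
 [ 431. -173.   30.]
 [ 547.   69.   30.]]
(np.float64(264.0), np.float64(64.4)) (np.float64(269.0), np.float64(64.4)) (np.float64(195.0), np.float64(-25.5)) (np.float64(195.0), np.float64(-24.0)) [577.9 -93.   30. ]
handle top (array([ 567.55908359, -118.79418398,  251.47140699]), np.float64(1.0514440042112683))
press (530, 105) (array([614.56593288, -14.2641561 , 253.19263814]), np.float64(0.4150229532863003))
press (535, 95) (array([619.0351902 , -18.48371064, 250.49593729]), np.float64(7.510764866541147))
press (528, 110) (array([612.40010868, -12.5359619 , 254.28996782]), np.float64(3.1518479579604577))
press (522, 115) (array([609.68965544,  -7.68001402, 257.71082602]), np.float64(6.435205006639723))
side shaker near corner etc [array([543.,  77.,  30.]), array([ 429., -149.,   30.]), array([721., -12.,  30.])]
```

Shaker fit: centre about (578,-93), with +y at 64.5°. Press is at about (614.5,-15,253) and the handle at about (567.5,-117), and triangulation agrees. I'm moving over now.

Request:
{"fn": "play_rows", "kwargs": {"plan": [[0,0,40,0,0,0.12,-1],[0,0,40,0,0,0.12,-1],[10,10,30,0,0,0.12,-1],[27,28,0,0,0,0.12,-1],[27,28,0,0,0,0.12,-1]]}}

```text
time_s: 0.62
eef_pos: [207.0, -437.8, 342.0]
ee_rot: [-0.004, 0.902, 0.433, -0.002]
force: [0.5, 0.0, -1.0]
grip_width: 0.299
```

Request:
{"fn": "play_rows", "kwargs": {"plan": [[27,28,0,0,0,0.12,-1],[27,28,0,0,0,0.12,-1],[27,28,0,0,0,0,-1],[27,28,0,0,0,0,-1],[27,28,0,0,0,0,-1]]}}

```text
time_s: 1.03
eef_pos: [345.9, -290.6, 342.9]
ee_rot: [-0.003, 0.839, 0.545, -0.003]
force: [0.6, 0.2, -0.1]
grip_width: 0.003
```

Request:
{"fn": "play_rows", "kwargs": {"plan": [[27,28,0,0,0,0,-1],[27,28,0,0,0,0,-1],[27,28,0,0,0,0,-1],[27,28,0,0,0,0,-1],[27,28,0,0,0,0,-1]]}}

```text
time_s: 1.45
eef_pos: [485.7, -141.4, 343.2]
ee_rot: [-0.002, 0.839, 0.544, -0.003]
force: [0.7, -0.9, 0.2]
grip_width: -0.0
```

Request:
{"fn": "play_rows", "kwargs": {"plan": [[27,26,0,0,0,0,-1],[27,26,0,0,0,0,-1],[27,26,0,0,0,0,-1],[20,20,0,0,0,0,-1],[0,0,0,0,0,0,-1]]}}

```text
time_s: 1.87
eef_pos: [593.4, -31.1, 341.1]
ee_rot: [-0.004, 0.837, 0.547, -0.003]
force: [-0.7, 0.6, -0.9]
grip_width: -0.001
```

Run:
```python
from h import *
w=cap("wrist","pics/w0.png");print({k:(np.round(v,3).tolist() if k!='img' else 0) for k,v in w.items()})
s=sense();print(s["eef_pos"],s["ee_rot"],s["joints"],s["force"])
def projf(c,P):
    P=np.atleast_2d(P); q=(np.c_[P,np.ones(len(P))]@np.array(c["world_to_cam"]).T)[:,:3]*[1,-1,-1]
    r=np.hypot(q[:,0],q[:,1]);th=np.arctan2(r,q[:,2]); return np.c_[c["cx"]+c["fx"]*th*q[:,0]/r,c["cy"]+c["fy"]*th*q[:,1]/r]
print(projf(w,[[614.5,-15,253],[567.5,-117,251],s["eef_pos"]]))
```

```text
{'img': 0, 'fx': 371.648, 'fy': 371.648, 'cx': 315.254, 'cy': 232.821, 'world_to_cam': [[0.916, -0.401, -0.01, -552.898], [0.383, 0.881, -0.277, -133.566], [0.12, 0.25, 0.961, -547.964], [0.0, 0.0, 0.0, 1.0]]}
[592.3881674  -32.51216994 341.13911534] [-0.00358401  0.83709167  0.54704027 -0.00341185] [-2.52044228e-01  4.34875736e-01  1.04543535e+00 -2.07607603e-04
  1.67117609e+00  1.61067385e-01] [ 0.73383949  0.10918036 -0.27194569]
[[336.55009386 203.88077502]
 [330.49551737 351.83783616]
 [313.89512737 302.80837232]]
```

View pics/w0.png

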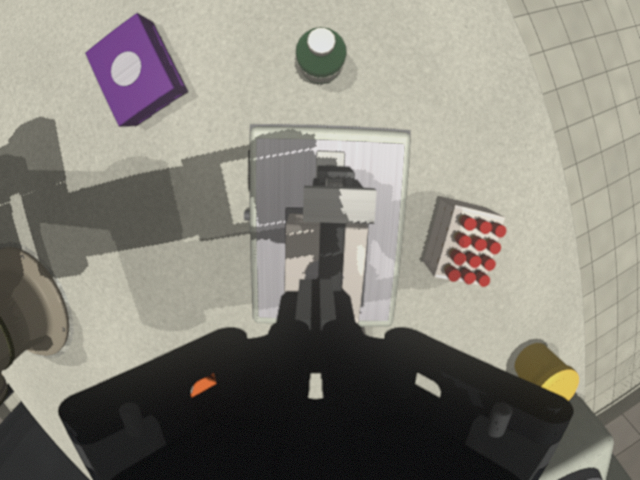

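The wrist view shows the press bar's top face over columns 304–376 and rows 186–222, centred at about (340,204). The prediction was (336.5,204), so it agrees well, and the bar is aligned with the tool.

```bash
cat >> h.py <<'E'
def fz(c,u,v,z):
    x,y=u-c["cx"],v-c["cy"]; r=np.hypot(x,y); t=r/c["fx"]
    d=np.array([np.sin(t)*x/r,-np.sin(t)*y/r,-np.cos(t)]); W=np.linalg.inv(np.array(c["world_to_cam"])); d=W[:3,:3]@d; o=W[:3,3]
    return o+d*(z-o[2])/d[2]
E
python3 - <<'E'
from h import *
w=cap("wrist"); 
for z in (245,253,261):
  print(z,fz(w,340,204,z).round(1),np.linalg.norm(fz(w,304,204,z)-fz(w,376,204,z)).round(1),np.linalg.norm(fz(w,340,187,z)-fz(w,340,221,z)).round(1))
g=w["img"].astype(int).sum(2)//3
print(g[204,290:390:2]); print(g[175:235:2,360])
E
```

```text
245 [615.2 -19.1 245. ] 47.5 22.8
253 [615.4 -17.4 253. ] 45.9 22.1
261 [615.7 -15.7 261. ] 44.4 21.3
[115 118 119 118 116 118 117 109 106 106 107 106 107 107 105 107 107 106
 106 107 107 106 110 108 105 145 203 205 205 203 205 205 204 206 204 204
 203 201 203 205 205 204 203 192 181 185 183 183 181 183]
[189 187 162 104  67  82 165 212 210 212 211 207 204 207 204 205 204 200
 198 196 197 199 201 143  91 105 167 197 201 200]
```

Request:
{"fn": "play_rows", "kwargs": {"plan": [[11,8,-20,0,0,0,-1],[12,8,-25,0,0,0,-1],[0,0,-18,0,0,0,-1],[0,0,0,0,0,0,-1]]}}

```text
time_s: 2.3
eef_pos: [613.4, -21.5, 278.6]
ee_rot: [-0.001, 0.839, 0.544, -0.003]
force: [-0.1, -0.7, -0.9]
grip_width: -0.002
```

Run:
```python
from h import *
s=sense();print(s["eef_pos"],s["ee_rot"],s["force"])
a=cap("side");i=a["img"][150:290,240:370]
b=cap("top");j=b["img"][150:290,290:420]
f=lambda i:cv2.convertScaleAbs(cv2.resize(i,(400,430),interpolation=cv2.INTER_CUBIC),alpha=1.5,beta=15)
cv2.imwrite("pics/z1.png",np.hstack([f(i),f(j)]))
```

```text
[613.41194345 -21.48533897 278.5715686 ] [-0.00145732  0.83885036  0.5443537  -0.0026465 ] [-0.05938279 -0.67352631 -0.8633095 ]
```

View pics/z1.png

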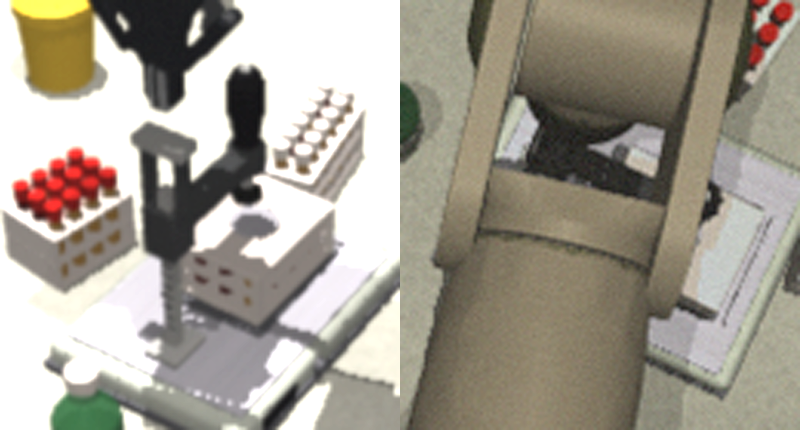

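The shut fingers are about 25 mm above the bar. I'll correct y by +5 and come down.

Request:
{"fn": "play_rows", "kwargs": {"plan": [[2,5,-8,0,0,0,-1],[0,1,-6,0,0,0,-1],[0,0,-3,0,0,0,-1],[0,0,-3,0,0,0,-1]]}}

```text
time_s: 2.73
eef_pos: [616.7, -17.2, 266.4]
ee_rot: [0.004, 0.84, 0.543, 0.002]
force: [0.4, 0.0, 0.4]
grip_width: 0.002
```

Request:
{"fn": "play_rows", "kwargs": {"plan": [[0,0,-2,0,0,0,-1],[0,0,-2,0,0,0,-1],[0,0,-2,0,0,0,-1]]}}

```text
time_s: 2.98
eef_pos: [616.6, -17.3, 260.3]
ee_rot: [0.004, 0.84, 0.543, 0.002]
force: [0.5, -0.5, -0.6]
grip_width: -0.001
```

Request:
{"fn": "play_rows", "kwargs": {"plan": [[0,0,-2,0,0,0,-1],[0,0,-2,0,0,0,-1],[0,0,-2,0,0,0,-1]]}}

```text
time_s: 3.23
eef_pos: [616.7, -17.4, 253.9]
ee_rot: [0.004, 0.84, 0.543, 0.003]
force: [0.2, 0.2, -0.0]
grip_width: 0.002
```

Request:
{"fn": "play_rows", "kwargs": {"plan": [[0,0,-2,0,0,0,-1],[0,0,-2,0,0,0,-1],[0,0,-2,0,0,0,-1]]}}

```text
time_s: 3.48
eef_pos: [616.8, -17.4, 248.5]
ee_rot: [0.005, 0.84, 0.543, 0.003]
force: [-1.5, 1.3, 3.0]
grip_width: 0.002
```

Request:
{"fn": "play_rows", "kwargs": {"plan": [[0,0,-2,0,0,0,-1],[0,0,-2,0,0,0,-1]]}}

```text
time_s: 3.65
eef_pos: [616.9, -17.4, 244.8]
ee_rot: [0.005, 0.84, 0.543, 0.003]
force: [-1.9, 0.3, 3.3]
grip_width: 0.002
```

Contact at about 251, and it slides at about 3 N.

Request:
{"fn": "play_rows", "kwargs": {"plan": [[0,0,-2,0,0,0,-1],[0,0,-2,0,0,0,-1],[0,0,-2,0,0,0,-1]]}}

```text
time_s: 3.9
eef_pos: [616.9, -17.4, 238.6]
ee_rot: [0.005, 0.84, 0.543, 0.004]
force: [-1.9, 0.6, 3.5]
grip_width: -0.002
```

Request:
{"fn": "play_rows", "kwargs": {"plan": [[0,0,-1.5,0,0,0,-1],[0,0,-1.5,0,0,0,-1]]}}

```text
time_s: 4.07
eef_pos: [616.9, -17.4, 235.1]
ee_rot: [0.005, 0.84, 0.543, 0.003]
force: [-1.4, -0.8, 3.5]
grip_width: -0.0
```

Request:
{"fn": "play_rows", "kwargs": {"plan": [[0,0,-1,0,0,0,-1],[0,0,-1,0,0,0,-1]]}}

```text
time_s: 4.23
eef_pos: [616.9, -17.4, 232.7]
ee_rot: [0.005, 0.84, 0.543, 0.003]
force: [-1.1, 0.2, 4.7]
grip_width: 0.002
```

Request:
{"fn": "play_rows", "kwargs": {"plan": [[0,0,-1,0,0,0,-1]]}}

```text
time_s: 4.32
eef_pos: [616.9, -17.4, 231.5]
ee_rot: [0.005, 0.84, 0.543, 0.003]
force: [-0.6, 0.7, 3.6]
grip_width: -0.001
```

Request:
{"fn": "play_rows", "kwargs": {"plan": [[0,0,-1,0,0,0,-1]]}}

```text
time_s: 4.4
eef_pos: [616.9, -17.4, 230.5]
ee_rot: [0.005, 0.84, 0.543, 0.003]
force: [-0.5, 0.5, 3.9]
grip_width: -0.001
```

Request:
{"fn": "play_rows", "kwargs": {"plan": [[0,0,-1,0,0,0,-1],[0,0,-1,0,0,0,-1]]}}

```text
time_s: 4.57
eef_pos: [616.9, -17.4, 228.3]
ee_rot: [0.005, 0.84, 0.543, 0.003]
force: [-1.5, -0.0, 4.0]
grip_width: -0.001
```

Run:
```python
from h import *
s=sense();print(s["eef_pos"],s["force"])
a=cap("side");i=a["img"][150:270,250:370]
cv2.imwrite("pics/z2.png",cv2.convertScaleAbs(cv2.resize(i,(600,600),interpolation=cv2.INTER_CUBIC),alpha=1.4,beta=15))
```

```text
[616.8760289  -17.44811389 228.30550655] [-1.50710617 -0.02130204  3.9622127 ]
```

View pics/z2.png

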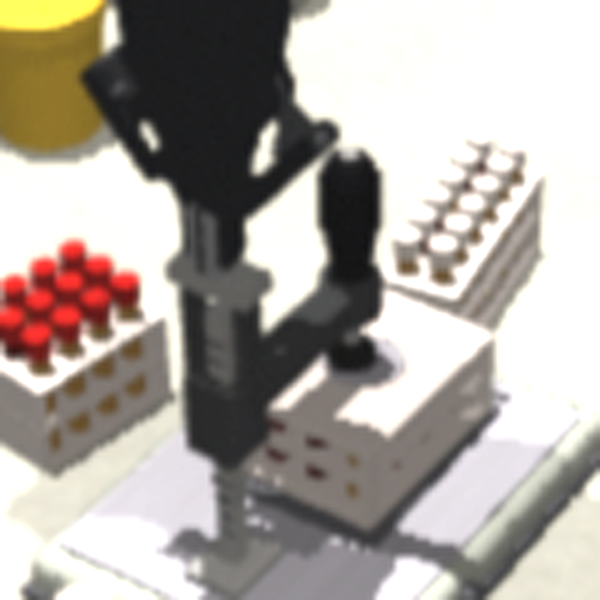

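The picture shows the pad at about (350,355), just above or at the cassette's top, with a small shadow gap. Continuing in small steps.

Request:
{"fn": "play_rows", "kwargs": {"plan": [[0,0,-1,0,0,0,-1],[0,0,-1,0,0,0,-1]]}}

```text
time_s: 4.78
eef_pos: [616.9, -17.4, 226.1]
ee_rot: [0.005, 0.84, 0.543, 0.003]
force: [-1.1, 0.6, 3.7]
grip_width: 0.001
```

Request:
{"fn": "play_rows", "kwargs": {"plan": [[0,0,-1,0,0,0,-1]]}}

```text
time_s: 4.87
eef_pos: [617.0, -17.4, 225.1]
ee_rot: [0.005, 0.84, 0.543, 0.004]
force: [0.1, 1.2, 6.6]
grip_width: 0.001
```

Request:
{"fn": "play_rows", "kwargs": {"plan": [[0,0,-1,0,0,0,-1]]}}

```text
time_s: 4.95
eef_pos: [617.1, -17.1, 224.5]
ee_rot: [0.005, 0.84, 0.543, 0.004]
force: [-1.7, 2.3, 7.8]
grip_width: 0.003
```

First touch was near 225.7, so the bind should come at about 219–221.

Request:
{"fn": "play_rows", "kwargs": {"plan": [[0,0,-1,0,0,0,-1]]}}

```text
time_s: 5.03
eef_pos: [617.3, -16.8, 224.1]
ee_rot: [0.005, 0.84, 0.543, 0.005]
force: [-1.6, 1.9, 7.9]
grip_width: -0.003
```

Request:
{"fn": "play_rows", "kwargs": {"plan": [[0,0,-1,0,0,0,-1]]}}

```text
time_s: 5.12
eef_pos: [617.5, -16.6, 223.7]
ee_rot: [0.006, 0.839, 0.543, 0.005]
force: [-2.4, 1.0, 7.1]
grip_width: -0.001
```

Request:
{"fn": "play_rows", "kwargs": {"plan": [[0,0,-1,0,0,0,-1]]}}

```text
time_s: 5.2
eef_pos: [617.7, -16.4, 223.4]
ee_rot: [0.006, 0.839, 0.543, 0.006]
force: [-1.5, 0.6, 8.1]
grip_width: 0.002
```

Request:
{"fn": "play_rows", "kwargs": {"plan": [[0,0,-1.5,0,0,0,-1],[0,0,-1.5,0,0,0,-1]]}}

```text
time_s: 5.37
eef_pos: [618.3, -15.9, 222.2]
ee_rot: [0.007, 0.839, 0.544, 0.007]
force: [-0.8, 2.1, 9.1]
grip_width: 0.001
```

Request:
{"fn": "play_rows", "kwargs": {"plan": [[0,0,-1.5,0,0,0,-1],[0,0,-1.5,0,0,0,-1]]}}

```text
time_s: 5.53
eef_pos: [618.9, -15.3, 221.1]
ee_rot: [0.007, 0.839, 0.544, 0.009]
force: [-2.6, 1.7, 9.5]
grip_width: -0.001
```

Request:
{"fn": "play_rows", "kwargs": {"plan": [[0,0,-1.5,0,0,0,-1],[0,0,-1.5,0,0,0,-1]]}}

```text
time_s: 5.7
eef_pos: [619.5, -14.8, 220.1]
ee_rot: [0.008, 0.839, 0.544, 0.011]
force: [-2.0, 1.8, 10.4]
grip_width: -0.002
```

Request:
{"fn": "play_rows", "kwargs": {"plan": [[-0.4,-0.4,-1.7,0,0.004,0,-1],[-0.4,-0.4,-1.7,0,0.004,0,-1]]}}

```text
time_s: 5.87
eef_pos: [619.6, -14.7, 219.7]
ee_rot: [0.007, 0.839, 0.544, 0.01]
force: [-2.2, 3.5, 13.1]
grip_width: -0.003
```

Request:
{"fn": "play_rows", "kwargs": {"plan": [[-0.4,-0.4,-1.8,0,0.004,0,-1],[-0.4,-0.4,-1.8,0,0.004,0,-1]]}}

```text
time_s: 6.03
eef_pos: [619.6, -14.6, 219.5]
ee_rot: [0.007, 0.839, 0.545, 0.009]
force: [-3.8, 3.0, 13.6]
grip_width: -0.002
```

The resistance climbs sharply and movement has stopped, so the jaw is binding. One slightly firmer push, then I retreat.

Request:
{"fn": "play_rows", "kwargs": {"plan": [[-0.3,-0.3,-2.1,0,0.003,0,-1],[-0.3,-0.3,-2.1,0,0.003,0,-1]]}}

```text
time_s: 6.2
eef_pos: [619.9, -14.5, 219.3]
ee_rot: [0.007, 0.838, 0.545, 0.009]
force: [-4.3, 2.5, 15.2]
grip_width: 0.002
```

Request:
{"fn": "play_rows", "kwargs": {"plan": [[0,0,2,0,0,0,-1],[0,0,5,0,0,0,-1],[0,0,15,0,0.005,0,-1],[0,0,30,0,0.005,0.1,0.5],[0,0,35,0,0,0.12,1]]}}

```text
time_s: 6.62
eef_pos: [617.3, -13.9, 300.6]
ee_rot: [-0.003, 0.772, 0.635, -0.001]
force: [-0.2, -0.6, 1.0]
grip_width: 0.273
```

Run:
```python
from h import *
s=sense();print(s["eef_pos"],s["ee_rot"],s["force"],s["joints"])
a=cap("side");i=a["img"][150:270,250:370]
cv2.imwrite("pics/z3.png",cv2.convertScaleAbs(cv2.resize(i,(600,600),interpolation=cv2.INTER_CUBIC),alpha=1.4,beta=15))
```

```text
[617.3004413  -13.87050736 300.60556576] [-0.00260018  0.77239383  0.63513802 -0.00084259] [-0.24006779 -0.61883371  1.03976433] [-0.21275435  0.49741576  1.05355382  0.0019083   1.59574594 -0.01829583]
```

View pics/z3.png

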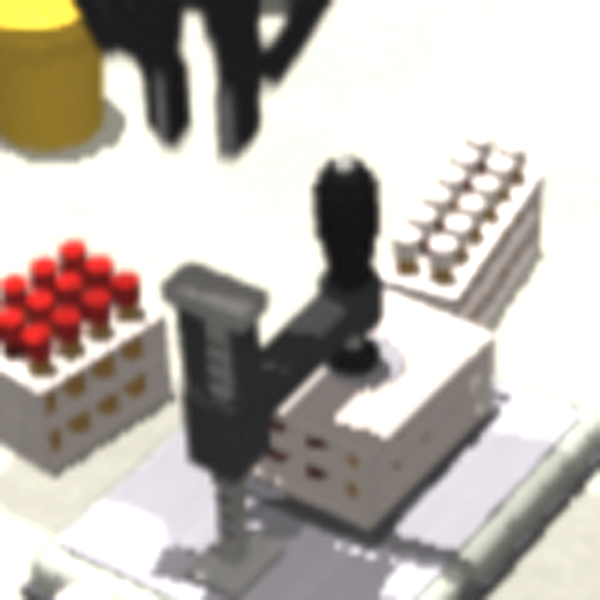

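The jaw holds tilted at the bind after a peak push of 15 N, and the pad is on the cassette at about (355,355). Next I move above the handle, turning +1.48 rad and tilting to match its axis.

Request:
{"fn": "play_rows", "kwargs": {"plan": [[-4,-9,1,0.004,-0.002,0.12,1],[-4,-9,0,0.004,-0.002,0.12,1],[-4,-9,0,0.004,-0.002,0.12,1],[-4,-9,0,0.004,-0.002,0.12,1],[-4,-9,0,0.004,-0.002,0.12,1]]}}

```text
time_s: 7.08
eef_pos: [599.6, -59.2, 312.1]
ee_rot: [-0.001, 0.541, 0.841, 0.016]
force: [0.1, 0.1, -0.6]
grip_width: 1.0
```

Request:
{"fn": "play_rows", "kwargs": {"plan": [[-4,-9,1,0.004,-0.002,0.12,1],[-4,-9,0,0.004,-0.002,0.12,1],[-4,-9,0,0.004,-0.002,0.12,1],[-4,-9,0,0.004,-0.002,0.12,1],[-4,-9,0,0.004,-0.002,0.12,1]]}}

```text
time_s: 7.5
eef_pos: [578.5, -106.8, 310.8]
ee_rot: [-0.009, 0.256, 0.966, 0.026]
force: [0.2, 0.5, 0.2]
grip_width: 0.999
```

Request:
{"fn": "play_rows", "kwargs": {"plan": [[-4,-8,1,0,0,0.12,1],[-4,-7,0,0,0,0.12,1],[0,0,0,0,0,0.08,1],[0,0,0,0,0,0,1]]}}

```text
time_s: 7.83
eef_pos: [569.4, -124.9, 309.9]
ee_rot: [-0.014, 0.091, 0.995, 0.024]
force: [-0.3, 0.1, -0.2]
grip_width: 1.001
```

Run:
```python
from h import *
from scipy.spatial.transform import Rotation as R
s=sense();print(s["eef_pos"],s["ee_rot"],s["joints"]);q=s["ee_rot"];print(R.from_quat(q[[1,2,3,0]]).as_matrix().round(3))
w=cap("wrist","pics/w1.png");a=cap("side","pics/s1.png")
i=cv2.convertScaleAbs(a["img"][150:270,250:370],alpha=1.4,beta=15)
cv2.imwrite("pics/z4.png",np.hstack([cv2.resize(w["img"],(480,360)),cv2.resize(i,(320,360),interpolation=cv2.INTER_CUBIC)]))
W=np.linalg.inv(np.array(w["world_to_cam"]));print(W.round(3))
```

```text
[ 569.3761835  -124.88742835  309.87586977] [-0.01404284  0.09120568  0.99543481  0.02436923] [-0.43312372  0.42841694  1.13423729  0.03654823  1.6217248  -1.82010267]
[[-0.983  0.182 -0.024]
 [ 0.181  0.982  0.051]
 [ 0.032  0.046 -0.998]]
[[ 1.83000e-01 -9.51000e-01 -2.50000e-01  5.04050e+02]
 [ 9.82000e-01  1.88000e-01  1.00000e-03 -1.19246e+02]
 [ 4.70000e-02 -2.45000e-01  9.68000e-01  4.54951e+02]
 [ 0.00000e+00  0.00000e+00  0.00000e+00  1.00000e+00]]
```

View pics/w1.png

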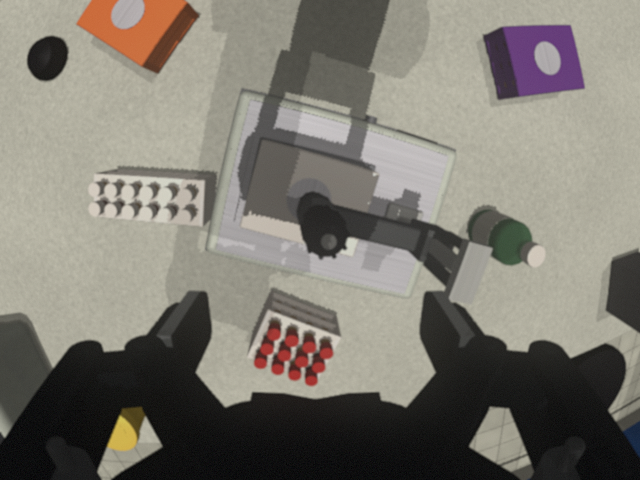

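The wrist view shows the handle top at about (328,242), with the fingers open either side at rows 290–350. Triangulating with the side view.

Run:
```python
from h import *
w=cap("wrist");a=cap("side")
def fray(c,u,v): 
    p=fz(c,u,v,0); W=np.linalg.inv(np.array(c["world_to_cam"])); return W[:3,3],p-W[:3,3]
def trif(p,q):
    o1,d1=fray(w,*p);o2,d2=ray(a,*q); t=np.linalg.lstsq(np.c_[d1,-d2],o2-o1,rcond=None)[0]
    A=o1+d1*t[0];B=o2+d2*t[1]; return ((A+B)/2).round(1),np.linalg.norm(A-B).round(1)
print("top",trif((328,242),(318.8,182.0)))
for z in (215,220,225,230): print(z,fz(w,328,242,z).round(1))
# plane through bar along ydir
n=np.array([.903,-.431,0]);o,d=ray(a,318.8,182);p0=np.array([614.8,-16,0]);t=n@(p0-o)/(n@d);print("side∩plane",(o+d*t).round(1))
# handle mask in side & wrist crops
m=(w["img"].max(2)<45).astype(np.uint8);n_,L,st,ce=cv2.connectedComponentsWithStats(m[180:270,280:360]);print(st,ce)
```

```text
top (array([ 569.6, -112.2,  227.3]), np.float64(1.6))
215 [ 574.  -111.9  215. ]
220 [ 572.5 -112.   220. ]
225 [ 571.1 -112.1  225. ]
230 [ 569.6 -112.3  230. ]
side∩plane [ 568.8 -112.3  227. ]
[[   0    0   80   90 6036]
 [  20   13   20    9   39]
 [  30   17    1    2    2]
 [  28   18    1    2    2]
 [  27   21    1    1    1]
 [  29   21    1    1    1]
 [  21   23    1    1    1]
 [  19   24    1    1    1]
 [  21   25    1    1    1]
 [  27   24    1    1    1]
 [  21   25   49   38 1061]
 [  19   27    1    1    1]
 [  21   27    1    1    1]
 [  57   28    2    1    2]
 [  68   30    1    1    1]
 [  28   59    1    1    1]
 [  27   61    2    3    3]
 [  29   61    1    1    1]
 [  35   60    4    2    4]
 [  30   63    1    1    1]
 [  31   63    2    3    3]
 [  38   63    1    2    2]
 [  35   64    1    1    1]
 [  58   64    1    1    1]
 [  60   64    1    1    1]
 [  60   64    4    4    6]
 [  28   66    1    2    2]
 [  33   66    1    1    1]
 [  37   66    3    2    5]
 [  57   67    1    3    3]
 [  29   68    4    3    5]
 [  55   68    1    1    1]
 [  36 
[... 543 characters left out ...]
57.5        28.        ]
 [68.         30.        ]
 [28.         59.        ]
 [27.33333333 62.        ]
 [29.         61.        ]
 [36.5        60.75      ]
 [30.         63.        ]
 [31.66666667 64.        ]
 [38.         63.5       ]
 [35.         64.        ]
 [58.         64.        ]
 [60.         64.        ]
 [61.83333333 65.66666667]
 [28.         66.5       ]
 [33.         66.        ]
 [37.8        66.4       ]
 [57.         68.        ]
 [30.2        69.        ]
 [55.         68.        ]
 [36.5        71.        ]
 [39.         70.        ]
 [38.         73.        ]
 [46.         72.        ]
 [49.         73.        ]
 [53.         73.        ]
 [53.         75.        ]]
```

View pics/z4.png

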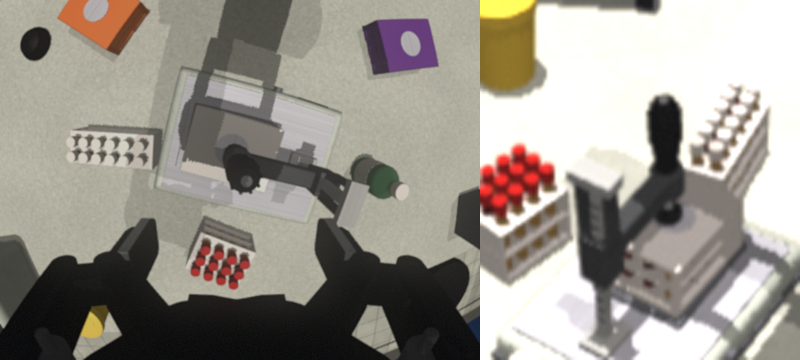

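The handle top is at (569.5,-112.3,227). It leans toward the bar, because the far end lifts, so my earlier tilt was the wrong way. I'll fix the tilt and xy before lowering.

Request:
{"fn": "play_rows", "kwargs": {"plan": [[0,5,-15,-0.04,-0.002,0,1],[0,5,-20,-0.04,-0.002,0,1],[0,2,-10,-0.02,0,0,1],[0,0,0,0,0,0,1]]}}

```text
time_s: 8.37
eef_pos: [569.9, -111.7, 264.1]
ee_rot: [-0.005, 0.097, 0.995, -0.028]
force: [-0.4, 0.5, -0.2]
grip_width: 0.996
```

Run:
```python
from h import *
from scipy.spatial.transform import Rotation as R
s=sense();q=s["ee_rot"];M=R.from_quat(q[[1,2,3,0]]).as_matrix();print(s["eef_pos"],M.round(3),s["joints"])
w=cap("wrist","pics/w2.png")
for z in (225,227,229):print(z)
cv2.imwrite("pics/w2c.png",cv2.convertScaleAbs(w["img"][120:420,120:520],alpha=2.2,beta=20))
```

```text
[ 569.92522141 -111.73443414  264.12798233] [[-0.981  0.194 -0.016]
 [ 0.194  0.979 -0.054]
 [ 0.005 -0.056 -0.998]] [-0.37009594  0.42193445  1.25958837 -0.05651453  1.4553301  -1.73931739]
225
227
229
```

View pics/w2c.png

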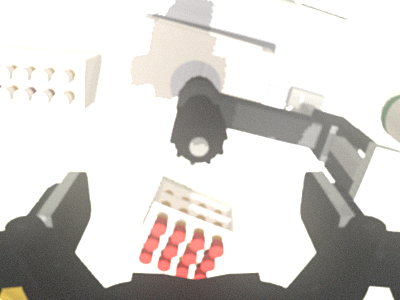

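The handle's top disc is at (319,268), nearly centred between the fingers (midline at about 316).

Run:
```python
from h import *
from scipy.spatial.transform import Rotation as R
w=cap("wrist");s=sense();q=s["ee_rot"];M=R.from_quat(q[[1,2,3,0]]).as_matrix()
for z in (224,227,230):
    p=fz(w,319,268,z); print(z,p.round(1),"in tool frame",(M.T@(p-s["eef_pos"])).round(1))
```

```text
224 [ 572.4 -112.5  224. ] in tool frame [-2.   2.9 42. ]
227 [ 571.3 -112.1  227. ] in tool frame [-0.9  2.9 39. ]
230 [ 570.2 -111.8  230. ] in tool frame [ 0.3  2.9 36. ]
```

Request:
{"fn": "play_rows", "kwargs": {"plan": [[0,-1,-20,0.005,0,0,1],[0,-1,-20,0.005,0,0,1],[0,0,-15,0,0,0,1],[0,0,-10,0,0,0,1],[0,0,0,0,0,0,1]]}}

```text
time_s: 8.88
eef_pos: [572.7, -117.0, 204.5]
ee_rot: [0.001, 0.1, 0.995, -0.022]
force: [-0.1, -0.2, -0.4]
grip_width: 0.999
```

Request:
{"fn": "play_rows", "kwargs": {"plan": [[-3,4,0,0,0,0,1],[0,0,-8,0,0,0,1],[0,0,-8,0,0,0,1],[0,0,-4,0,0,0,1],[0,0,0,0,0,0,1]]}}

```text
time_s: 9.3
eef_pos: [570.8, -113.5, 186.5]
ee_rot: [0.003, 0.101, 0.995, -0.023]
force: [-0.8, 0.1, 0.2]
grip_width: 0.999
```

Run:
```python
from h import *
s=sense();print(s["eef_pos"],s["ee_rot"],s["force"],s["joints"])
a=cap("side");w=cap("wrist")
i=cv2.convertScaleAbs(a["img"][150:270,250:370],alpha=1.4,beta=15)
j=cv2.convertScaleAbs(w["img"][180:420,200:440],alpha=2,beta=20)
cv2.imwrite("pics/z5.png",np.hstack([cv2.resize(i,(400,400),interpolation=cv2.INTER_CUBIC),cv2.resize(j,(400,400))]))
```

```text
[ 570.77528777 -113.50776041  186.50334868] [ 0.00330854  0.10107216  0.99461432 -0.02271173] [-0.76930324  0.1423731   0.19966629] [-0.37879623  0.467846    1.39420736 -0.04396803  1.26099869 -1.73403088]
```

View pics/z5.png

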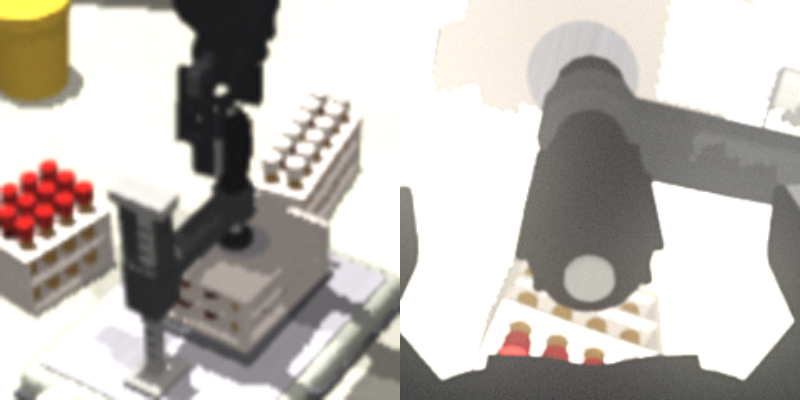

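The handle is centred between the fingers (its middle at column 590, the finger midline at 592). Closing gently.

Request:
{"fn": "play_rows", "kwargs": {"plan": [[0,0,0,0,0,0,0.3],[0,0,0,0,0,0,-0.1],[0,0,0,0,0,0,-0.4],[0,0,0,0,0,0,-0.6],[0,0,0,0,0,0,-1]], "grip_force": 30}}

```text
time_s: 9.82
eef_pos: [571.5, -114.4, 188.6]
ee_rot: [0.005, 0.101, 0.995, -0.024]
force: [-2.0, -0.5, 0.0]
grip_width: 0.357
```

Request:
{"fn": "play_rows", "kwargs": {"plan": [[0,0,0,0,0,0,-1],[0,0,0,0,0,0,-1]]}}

```text
time_s: 9.98
eef_pos: [571.4, -114.3, 188.7]
ee_rot: [0.005, 0.101, 0.995, -0.024]
force: [0.2, 0.4, -0.2]
grip_width: 0.36
```

Request:
{"fn": "play_rows", "kwargs": {"plan": [[0,0,0,0,-0.003,-0.06,-1],[0,0,0,0,-0.005,-0.1,-1],[0,0,0,0,-0.005,-0.1,-1],[0,0,0,0,-0.005,-0.1,-1],[0,0,0,0,-0.005,-0.1,-1]]}}

```text
time_s: 10.4
eef_pos: [571.0, -115.2, 188.8]
ee_rot: [0.01, 0.333, 0.943, -0.024]
force: [-0.4, -1.2, 0.7]
grip_width: 0.354
```

Request:
{"fn": "play_rows", "kwargs": {"plan": [[0,0,0,0,-0.005,-0.1,-1],[0,0,0,0,-0.005,-0.1,-1],[0,0,0,0,-0.005,-0.1,-1],[0,0,0,0,-0.005,-0.1,-1],[0,0,0,0,-0.005,-0.1,-1]]}}

```text
time_s: 10.82
eef_pos: [570.0, -115.6, 189.1]
ee_rot: [0.015, 0.566, 0.824, -0.023]
force: [-1.5, -0.7, 1.6]
grip_width: 0.353
```

```bash
cat >> h.py <<'E'
from scipy.spatial.transform import Rotation as R
def st():
    s=sense();q=s["ee_rot"];M=R.from_quat(q[[1,2,3,0]]).as_matrix()
    print("t",s["time_s"],"p",s["eef_pos"].round(1),"tz",M[:,2].round(3),"yaw",np.arctan2(M[1,0],M[0,0]).round(3),"F",s["force"].round(1),"T",s["wrist_torque"].round(2),"j6",s["joints"][5].round(3),"g",round(s["grip_width"],3))
E
python3 -c "from h import *;st()"
```

```text
t 10.8167 p [ 570.  -115.6  189.1] tz [-0.002 -0.055 -0.998] yaw 1.938 F [-1.5 -0.7  1.6] T [-0.26  0.5   0.12] j6 -0.729 g 0.353
```

That is 1.0 rad turned, with low forces. Continuing.

Request:
{"fn": "play_rows", "kwargs": {"plan": [[0,0,0,0,-0.005,-0.1,-1],[0,0,0,0,-0.005,-0.1,-1],[0,0,0,0,-0.005,-0.1,-1],[0,0,0,0,-0.005,-0.1,-1],[0,0,0,0,-0.005,-0.1,-1]]}}

```text
time_s: 11.23
eef_pos: [569.1, -115.4, 189.6]
ee_rot: [0.018, 0.761, 0.649, -0.02]
force: [-0.7, -0.4, 1.8]
grip_width: 0.356
```

Request:
{"fn": "play_rows", "kwargs": {"plan": [[0,0,0,0,-0.005,-0.1,-1],[0,0,0,0,-0.005,-0.1,-1],[0,0,0,0,-0.005,-0.1,-1],[0,0,0,0,-0.005,-0.1,-1],[0,0,0,0,-0.005,-0.1,-1]]}}

```text
time_s: 11.65
eef_pos: [568.4, -114.7, 190.1]
ee_rot: [0.019, 0.903, 0.429, -0.015]
force: [-0.5, 0.6, 2.3]
grip_width: 0.362
```

```bash
python3 -c "from h import *;st()"
```

```text
t 11.65 p [ 568.4 -114.7  190.1] tz [-0.011 -0.048 -0.999] yaw 0.887 F [-0.5  0.6  2.3] T [0.15 0.35 0.06] j6 0.318 g 0.362
```

Request:
{"fn": "play_rows", "kwargs": {"plan": [[0,0,0,0,-0.005,-0.1,-1],[0,0,0,0,-0.005,-0.1,-1],[0,0,0,0,-0.005,-0.1,-1],[0,0,0,0,-0.005,-0.1,-1],[0,0,0,0,-0.005,-0.1,-1]]}}

```text
time_s: 12.07
eef_pos: [568.1, -113.8, 190.4]
ee_rot: [0.02, 0.983, 0.18, -0.008]
force: [-2.2, -0.3, 0.7]
grip_width: 0.355
```

Request:
{"fn": "play_rows", "kwargs": {"plan": [[0,0,0,0,-0.005,-0.1,-1],[0,0,0,0,-0.005,-0.1,-1],[0,0,0,0,-0.005,-0.1,-1],[0,0,0,0,-0.003,-0.06,-1],[0,0,0,0,0,0,-1]]}}

```text
time_s: 12.48
eef_pos: [568.0, -113.0, 190.5]
ee_rot: [0.02, 1.0, -0.009, -0.003]
force: [-0.0, 0.5, 0.4]
grip_width: 0.354
```

```bash
python3 -c "from h import *;st()"
```

```text
t 12.4833 p [ 568.  -113.   190.5] tz [-0.006 -0.039 -0.999] yaw -0.019 F [-0.   0.5  0.4] T [-0.48  0.09  0.03] j6 1.22 g 0.354
```

The handle has been turned 2.96 rad. Releasing and retreating along the handle axis.

Request:
{"fn": "play_rows", "kwargs": {"plan": [[0,0,0,0,0,0,-0.1],[0,0,0,0,0,0,0.4],[0,0,0,0,0,0,1],[0,0,0,0,0,0,1],[0,0,0,0,0,0,1]]}}

```text
time_s: 12.9
eef_pos: [568.1, -112.8, 190.3]
ee_rot: [0.019, 1.0, -0.006, -0.003]
force: [-0.2, 0.6, -0.3]
grip_width: 0.985
```

Request:
{"fn": "play_rows", "kwargs": {"plan": [[0,0,8,0,0,0,1],[0,1,20,0,0,0,1],[0,1,35,0,0,0,1],[0,0,40,0,0,0,1],[0,0,40,0,0,0,1]]}}

```text
time_s: 13.32
eef_pos: [564.2, -109.4, 331.8]
ee_rot: [0.016, 1.0, -0.005, -0.011]
force: [0.0, 0.6, 0.0]
grip_width: 1.002
```

Request:
{"fn": "play_rows", "kwargs": {"plan": [[-20,-25,20,0,0,0,1],[-25,-30,0,0,0,0,1],[-25,-30,0,0,0,0,1],[-25,-30,0,0,0,0,1],[-25,-30,0,0,0,0,1]]}}

```text
time_s: 13.73
eef_pos: [443.4, -253.9, 366.3]
ee_rot: [0.02, 1.0, 0.001, -0.001]
force: [0.8, -1.0, -0.5]
grip_width: 1.002
```

Request:
{"fn": "play_rows", "kwargs": {"plan": [[-25,-30,0,0,0,0,1],[-25,-30,0,0,0,0,1],[-25,-30,0,0,0,0,1],[-25,-30,0,0,0,0,1],[0,0,0,0,0,0,1]]}}

```text
time_s: 14.15
eef_pos: [333.1, -381.8, 370.4]
ee_rot: [0.023, 1.0, -0.0, -0.0]
force: [-0.4, -0.1, 0.1]
grip_width: 1.001
```

Run:
```python
from h import *
st()
a=cap("side");b=cap("top")
i=cv2.convertScaleAbs(a["img"][150:270,250:370],alpha=1.4,beta=15);j=cv2.convertScaleAbs(b["img"][155:285,295:435],alpha=1.5,beta=15)
cv2.imwrite("pics/z6.png",np.hstack([cv2.resize(i,(400,400),interpolation=cv2.INTER_CUBIC),cv2.resize(j,(400,400),interpolation=cv2.INTER_CUBIC)]))
```

```text
t 14.15 p [ 333.1 -381.8  370.4] tz [-0.001 -0.046 -0.999] yaw -0.001 F [-0.4 -0.1  0.1] T [ 0.02  0.02 -0.02] j6 0.497 g 1.001
```

View pics/z6.png

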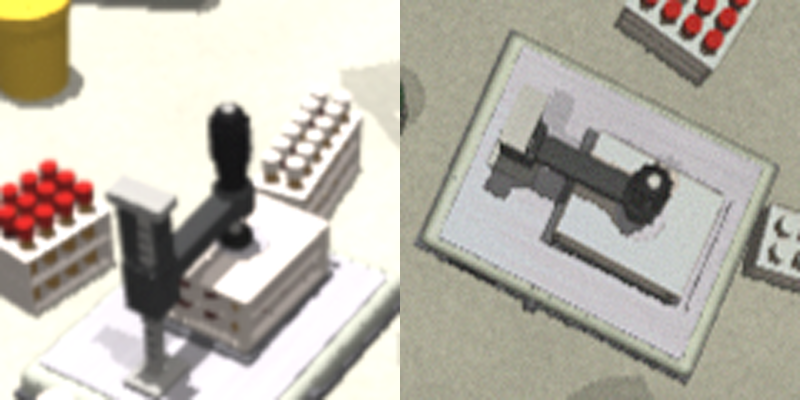

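The final picture shows the clamp tilted and holding, and the robot clear. A numeric check against the first image will show whether anything was shifted.

Run:
```python
from h import *
b=cap("top")["img"];o=cv2.imread("pics/top0.png");g=lambda i:cv2.cvtColor(i,cv2.COLOR_BGR2GRAY)
a=cap("side")["img"];oa=cv2.imread("pics/side0.png")
for n,N,O,(x0,y0,x1,y1) in [("cassette edges",b,o,(348,226,412,264)),("cass right",b,o,(392,216,418,258)),("rack_a",b,o,(416,215,482,260)),("rack_b",b,o,(368,130,424,184)),("flask",b,o,(270,170,302,206)),("shaker",b,o,(300,200,345,265)),("side cass",a,oa,(322,215,352,255))]:
    r=cv2.matchTemplate(cv2.resize(g(N)[y0-6:y1+6,x0-6:x1+6],None,fx=4,fy=4,interpolation=cv2.INTER_CUBIC),cv2.resize(g(O)[y0:y1,x0:x1],None,fx=4,fy=4,interpolation=cv2.INTER_CUBIC),cv2.TM_CCOEFF_NORMED)
    _,v,_,p=cv2.minMaxLoc(r);print(n,round(v,3),"shift px",(p[0]-24)/4,(p[1]-24)/4)
```

```text
cassette edges 0.98 shift px 0.0 0.0
cass right 0.908 shift px 0.0 0.0
rack_a 0.995 shift px 0.0 0.0
rack_b 0.996 shift px 0.0 0.0
flask 0.997 shift px 0.0 0.0
shaker 0.9 shift px -0.25 0.0
side cass 0.967 shift px 0.25 -0.25
```

Nothing has shifted beyond 0.25 px, about 0.5 mm. Handing in.

```bash
python3 -c "
from rig import ctrl
print(ctrl.finish_job())"
```

```text
the job is handed in; nothing more can be done
None
```

The cassette is clamped and the job is handed in, at about 14 s on the robot's clock.

- **Press:** I pushed the jaw down by the press bar with shut fingers. The pad touched with the fingertips at about z = 226 mm. The arm bound about 6 mm lower, with a highest reading of 15 N. The jaw stayed there when I lifted off.
- **Handle:** I gripped it at 30 N and turned it 2.96 rad clockwise in one go. I then opened the gripper and moved well clear. Side forces stayed within about 2 N while turning.
- **Last checks:** The final pictures show the arm tilted with the pad on the cassette, and the robot touching nothing. Against the first images, the cassette, racks, flask and shaker show no shift beyond 0.25 px, roughly 0.5 mm.
- **Not measured:** The turn comes from the gripper's own rotation, and I saw no slip. I did not measure the handle angle or the clamping force directly.
- **Corrected on the way:** I first tilted the gripper the wrong way for the handle's lean, and fixed that before lowering it. The grip landed about 6 mm higher on the handle than planned, with no sign of trouble.

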